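Start a run on the urine sediment reader

TASK

With closed fingers and without picking anything up, start the sediment reader: first press the raised end of the rocker on the power box to switch it on, then push the tube rack along its lane until it stops against the scanning head, then press the round key all the way down (it stays down), and last press the oblong key fully and let it come back up. Keep to that order, leave the square key alone, never lift or tip the rack, and do not disturb the other things on the bench.

Things in the scene. Friction and masses are not known exactly. Their poses are not given: they have to be found in the camera images.
- reader: White fixed reader, 300 mm wide (y), x from -130 to +160 mm. Origin: on the table under it; x points to its back, y left. Right (y under +40): key deck 45 mm high, three keys in a row at x = -50 mm. Left: open lane along x at y = +100 mm, floor 6 mm high, guide strips 18 mm high, 44 mm apart. From x = +70 mm: scanning head, 95 mm high; its front face is the lane's end stop.
- dock (a point): Point on the lane floor (6 mm above the table) where the rack's origin lies when the rack is home against the scanning head. Its axes are the reader's: x along the lane towards the head. The rack slides home in +x.
- rack: Loose teal rack, 80 mm long (x, along the lane), 40 mm wide, 45 mm high, with three fixed capped tubes to 72 mm; about 0.2 kg. Origin: centre of its underside. Stands on the lane floor between the strips (2 mm play each side), 45 to 95 mm short of home at the start; slides with 1 to 3 N. Only to be pushed.
- rack_face (a point): Centre of the rack's flat near face (facing away from the scanning head), 25 mm above the rack's underside; pushing here towards the reader's +x slides the rack home.
- power_box: Fixed grey box 110 mm (x) by 65 mm (y) by 45 mm high, standing to the right of the reader. Origin: centre of its underside. On its top is the black rocker plate, 56 mm along the box's x and 30 mm wide, pivoted over the box's centre 53 mm above the table.
- rocker (a joint): Rocker angle, rad: 0 off (its end at the box's +x stands up by 10 degrees), 0.35 on (that end pressed down, 10 degrees below level). Stays where it is left; turning takes about 2 N at the end, 4 N nearer the pivot.
- rocker_raised (a point): Point on the rocker's top surface, 20 mm from the pivot towards its raised (+x) end, about 60 mm above the table when off; it goes down about 7 mm to on. Press it downwards.
- key_round (a joint): Travel of the round key, m: 0 up, 0.005 fully down. A latching key: takes about 3 N and stays down.
- key_round_top (a point): Centre of the round key's top (26 mm diameter), 14 mm above the deck when up, 59 mm above the table. The three keys stand 60 mm apart and change places from run to run.
- key_oblong (a joint): Travel of the oblong start key, m: 0 up, 0.005 fully down. Sprung: 1.4 N to start, about 5 N fully down, comes back when let go.
- key_oblong_top (a point): Centre of the oblong key's top (22 mm along the reader's x, 44 mm along its y), 59 mm above the table when up.
- key_square (a joint): Travel of the square key, m: 0 up, 0.005 down; sprung like the oblong key. Not to be pressed.
- key_square_top (a point): Centre of the square key's top (22 by 22 mm), 59 mm above the table when up.
- dropper: Small dropper bottle, 24 mm diameter, 52 mm high, standing on the key deck behind the keys. Origin: centre of underside. Leave alone.
- specimen_jar: Lidded jar, 54 mm diameter, 60 mm high, on the table just left of the rack lane. Origin: centre of underside. Leave alone.
- slide_box: White box 85 (x) by 35 (y) by 32 mm, right of the reader, behind the power box. Origin: centre of underside. Leave alone.
- pen_pot: Dark pot, 72 mm diameter, 85 mm high, pens to 130 mm, left of the reader. Origin: centre of underside. Leave alone.
- mouse: White round mouse, 62 mm across, 30 mm high, on the table left of the reader. Origin: centre of underside. Leave alone.
Not all that is in view belongs to the job. Leave any pink or purple look-alike of the rack alone.

How it is judged:
By the outcome, as a careful person would: the job done as asked, in the order asked, and still so for the second after the job is handed in, with the robot touching nothing.
It also fails if it takes over 64 s, if anything falls off the work surface, if the arm or the gripper's body presses on something with over 40 N, if the wrist force passes 120 N, or if a joint passes its speed limit or range.

ROBOT

A 6-joint arm with a two-finger parallel gripper is mounted at the origin on the work surface. World frame = base frame: x ahead of the robot, y to its left, z up, the work surface at z = 0. Lengths are in m, angles in rad, forces in N, time in s.
With the tool pointing down it reaches from about 0.35 to 0.85 m from the base axis. Payload 8.1 kg.
Tool frame: the origin (TCP) lies where the fingers leave the gripper's body, on its centre line; the fingertips stand 84 mm ahead of it and the grasp point (between the pads) lies 65 mm ahead of it; z points along the fingers, y is the line along which they close (so a half turn about z gives the same grasp; the last joint's range is limited). The gripper opens to 93 mm and grips with 3 to 60 N. Pads are 15 mm wide; open, the fingers measure 128 mm over their backs; the gripper's body (75 mm by 188 mm) begins 65 mm behind the grasp point.
Start: joints at [-1.254, 0.13, 1.488, -0, 1.523, -0.085], TCP at [0.235, -0.552, 0.303] pointing down, gripper open.
Joint ranges: [-2.96, 2.96], [-0.89, 2.26], [0.02, 2.5], [-1.34, 4.48], [0, 2.73], [-2.66, 2.66]. Speed limits (rad/s): [2.39, 2.39, 2.79, 3.14, 3.14, 3.14].

INTERFACE

Orientations are given as a rotation vector (axis times angle).
In Python, from plant import robot gives the robot as it stands.
- The arm moves only by the shell command python3 -m jog 'ROWS' [FORCE]. ROWS is text: rows parted by semicolons, each of 5 numbers parted by spaces: the opening, from 0 (shut) to 1 (fully open), then the shift along the tool's x, y, z in m, then the turn about the tool's z in degrees. A call has 1 to 10 rows; each row shifts and turns the commanded pose from where the row before left it, along the tool's axes as they then stand; what a row does not reach is not made up. A row lasts 1/12 s, in which the tool goes at most 41.7 mm and 7.16 degrees, less where a joint would pass 70% of its speed; a pose out of reach is approached as far as the arm can. A call with a gripper value outside its range is refused whole. The fingers move at their own pace and stop on an object; FORCE is the grip in N (left out, the last holds). Time passes only in rows, so rows that do not move let the fingers close. It gives the time, the measured TCP pose, the force, the opening and the grip force at its end, in the units of the state.
- robot.read_state(): the state, without advancing time (a new reading comes with each control period).
- robot.read_camera(name): name is "scene" or "top" or "wrist"; returns a dict with "color" (400x640x3 uint8, red, green, blue), "intrinsics" (3x3 intrinsics, pixels), "pose" (4x4, takes a point from camera to world coordinates); the wrist camera has in their place "tool_from_camera" (4x4, takes a point from camera to tool coordinates, whose origin is the TCP and whose axes are the flange's). Camera axes: x right, y down, z forward; pixel columns grow to the right and rows downward; lengths in m; the calibration is good to about 2 mm. A picture is of the moment at which its call begins: read the wrist's pose just before it. There is no depth.
- robot.close_job(): hands the job in; it is judged then, once.
The state is a dict: "t": time; "q": joint angles; "dq": joint speeds; "joint_torque": joint torques, N m; "tool_pos": TCP position; "orientation": TCP orientation; "force": force on the tool from outside, world axes, zero at the start; "wrist_torque": the same for the moment, N m; "opening": finger opening in m; "gripper_force": force on a finger pad.
Only numpy, scipy, OpenCV 4.12 (cv2) and the standard library are available. Lean on these libraries where they do the work, as an engineer would, in place of code of your own. Each camera call takes 0.05 s, during which the arm holds its last target. There are 200 camera calls.

## Working session

There is one attempt and no reset: what is moved stays moved. The work goes in short steps, Python scripts to look and compute and a shell command to move; the robot and the scene stay as the last step left them, time stands still between calls to the robot, and variables do not carry over. Pictures are saved under pics/ and viewed, at most 10 in all, crops included, and the job is handed in when it is done.

```bash
mkdir -p pics; ls; python3 - <<'E'
from plant import robot
import cv2,numpy as np,pickle
s=robot.read_state();print({k:np.round(v,3) for k,v in s.items()})
for n in("top","scene"):
    c=robot.read_camera(n);pickle.dump(c,open(f"pics/{n}.pkl","wb"))
    cv2.imwrite(f"pics/{n}.png",c["color"][:,:,::-1]);print(n,c["intrinsics"].round(1).tolist(),c["pose"].round(3).tolist())
E
```

```text
pics
{'t': np.float64(0.0), 'q': array([-1.254,  0.131,  1.489,  0.   ,  1.523, -0.085]), 'dq': array([ 0.001,  0.002,  0.002, -0.001, -0.003,  0.   ]), 'joint_torque': array([ 2.0000e-03, -5.5985e+01, -4.9175e+01,  7.7000e-02,  3.5000e-02,
       -0.0000e+00]), 'tool_pos': array([ 0.235, -0.552,  0.302]), 'orientation': array([-3.077, -0.626,  0.   ]), 'force': array([-1.201,  0.357, -0.461]), 'wrist_torque': array([-0.042,  0.015, -0.009]), 'gripper_force': np.float64(0.0), 'opening': np.float64(0.093)}
top [[474.0, 0.0, 315.9], [0.0, 474.0, 196.7], [0.0, 0.0, 1.0]] [[0.001, -0.994, 0.106, 0.462], [-1.0, -0.001, 0.008, 0.083], [-0.008, -0.106, -0.994, 1.007], [0.0, 0.0, 0.0, 1.0]]
scene [[384.1, 0.0, 318.5], [0.0, 384.1, 203.0], [0.0, 0.0, 1.0]] [[0.6, 0.546, -0.585, 1.055], [0.8, -0.421, 0.427, -0.303], [-0.013, -0.724, -0.69, 0.673], [0.0, 0.0, 0.0, 1.0]]
```

View pics/top.png

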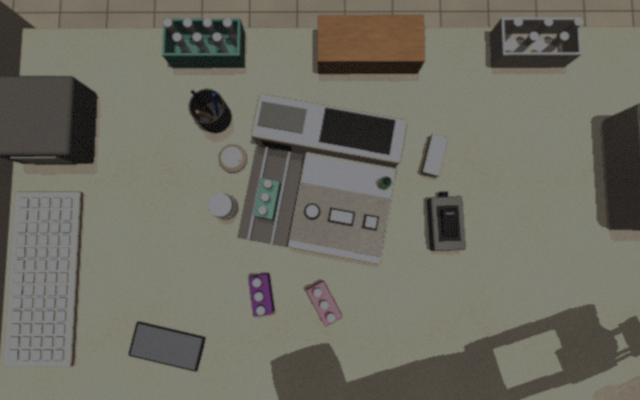

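View pics/scene.png

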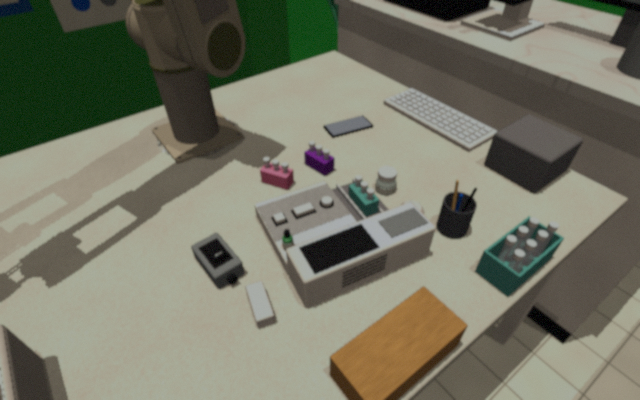

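The top view shows the reader at about (320,180). The round key is at (312,211), the oblong at (341,216) and the square at (371,222). The teal rack is in the lane at (266,198), and the power box is at (447,222). The candidates for the rack are the teal one at (266,198), the purple one at (260,295) and the pink one at (324,303). Only the teal one is in the lane, so that's the rack. I'll enlarge to confirm.

```bash
python3 - <<'E'
import cv2
im=cv2.imread("pics/top.png")[90:270,225:475]
im=cv2.convertScaleAbs(cv2.resize(im,None,fx=3.2,fy=3.2,interpolation=cv2.INTER_CUBIC),alpha=1.5)
cv2.imwrite("pics/topc.png",im);print(im.shape)
E
```

```text
(576, 800, 3)
```

View pics/topc.png

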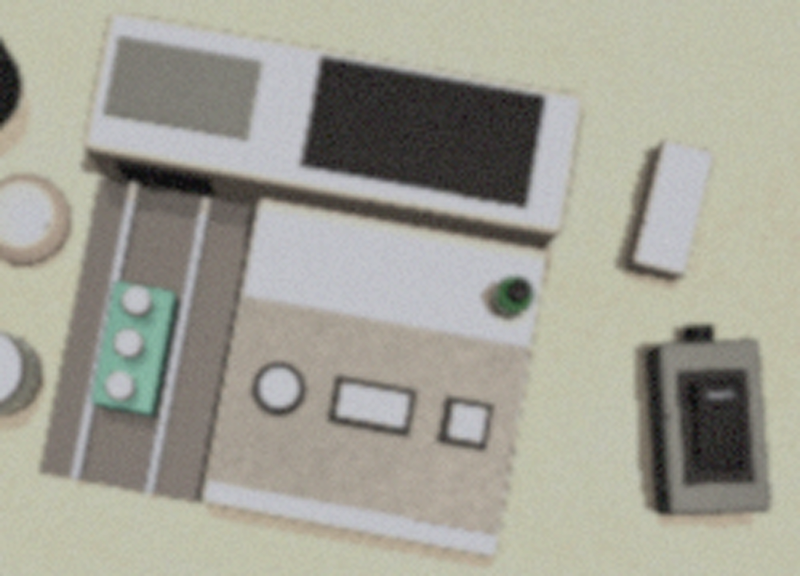

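```bash
cat >h.py <<'E'
import numpy as np,pickle
def ray(c,uv,z,pose=None):
    P=c["pose"] if pose is None else pose; K=c["intrinsics"]
    d=P[:3,:3]@np.linalg.solve(K,[uv[0],uv[1],1]);o=P[:3,3]
    return o+d*(z-o[2])/d[2]
E
python3 - <<'E'
from h import *
import cv2
c=pickle.load(open("pics/top.pkl","rb"))
f=lambda u,v,z:ray(c,((u+.5)/3.2-.5+225,(v+.5)/3.2-.5+90),z)
P=dict(round=(278,388,.059),obl=(372,405,.059),sq=(467,423,.059),nl=(93,405,.051),nr=(152,415,.051),fl=(118,282,.051),fr=(177,292,.051),
 cap1=(119,386,.078),cap2=(128,343,.078),cap3=(137,300,.078),
 headL=(90,148,.095),headR=(552,235,.095),headBL=(112,15,.095),headBR=(580,97,.095),deckNL=(205,498,.0),laneNL=(42,472,.006),deckNR=(494,552,.045),deckFL=(257,200,.045),
 bfl=(660,342,.045),bfr=(757,340,.045),bnr=(770,510,.045),bnl=(668,513,.045),
 rfl=(680,372,.053),rfr=(746,370,.053),rnl=(688,483,.053),rnr=(754,482,.053),strip1n=(78,478,.018),strip1f=(134,184,.018),strip2n=(152,490,.018),strip2f=(207,197,.018),
 slide1=(665,142,.032),slide2=(710,150,.032),slide3=(635,265,.032),slide4=(682,275,.032),drop=(516,290,.097),jar=(0,372,.06))
R={k:f(*v)for k,v in P.items()}
for k,v in R.items():print(k,(v[:2]*1000).round(1))
d=R['round']-R['sq'];print("yaw keys",np.degrees(np.arctan2(-d[0],d[1])),np.linalg.norm(d))
for a,b in(("strip1n","strip1f"),("strip2n","strip2f"),("nl","fl"),("nr","fr"),("cap1","cap3"),("bnl","bfl"),("bnr","bfr"),("rnl","rfl"),("rnr","rfr"),("headR","headL")):
    d=R[b]-R[a];print(a,b,np.degrees(np.arctan2(d[1],d[0])).round(2),np.linalg.norm(d).round(4))
print("box c",sum(R[k] for k in("bfl","bfr","bnl","bnr"))/4,"rocker c",sum(R[k] for k in("rfl","rfr","rnl","rnr"))/4)
im=cv2.imread("pics/scene.png")[165:300,180:420]
cv2.imwrite("pics/scenec.png",cv2.convertScaleAbs(cv2.resize(im,None,fx=3.3,fy=3.3,interpolation=cv2.INTER_CUBIC),alpha=1.5))
E
```

```text
round [534.6  99.5]
obl [523.9  40.6]
sq [512.7 -18.6]
nl [524.3 216.5]
nr [518.  179.1]
fl [602.8 201.8]
fr [596.4 164.1]
cap1 [534.2 196.9]
cap2 [560.8 191.7]
cap3 [587.6 186.5]
headL [679.4 214.7]
headR [625.3 -67.7]
headBL [763.4 202.3]
headBR [711.2 -86.3]
deckNL [466.2 148.6]
laneNL [483.  255.7]
deckNR [432.5 -36.2]
deckFL [657.1 113.6]
bfl [ 565.2 -143.5]
bfr [ 566.5 -205.2]
bnr [ 459. -210.]
bnl [ 457.  -145.9]
rfl [ 545.3 -153.7]
rfr [ 546.6 -195.2]
rnl [ 475.7 -156.9]
rnr [ 476.4 -198.1]
strip1n [478.9 230.1]
strip1f [673.4 196.1]
strip2n [471.2 181.9]
strip2f [664.6 147.6]
slide1 [ 698.3 -153. ]
slide2 [ 692.9 -182.3]
slide3 [ 616.9 -131.6]
slide4 [ 610.3 -161.8]
drop [591.2 -45. ]
jar [544.4 274. ]
yaw keys -10.461853630292437 0.12010875983902222
strip1n strip1f -9.92 0.1974
strip2n strip2f -10.06 0.1964
nl fl -10.63 0.0799
nr fr -10.87 0.0798
cap1 cap3 -11.05 0.0543
bnl bfl 1.27 0.1082
bnr bfr 2.57 0.1077
rnl rfl 2.63 0.0697
rnr rfr 2.33 0.0703
headR headL 79.15 0.2875
box c [ 0.51192856 -0.1761227   0.045     ] rocker c [ 0.51101719 -0.17599862  0.053     ]
```

View pics/scenec.png

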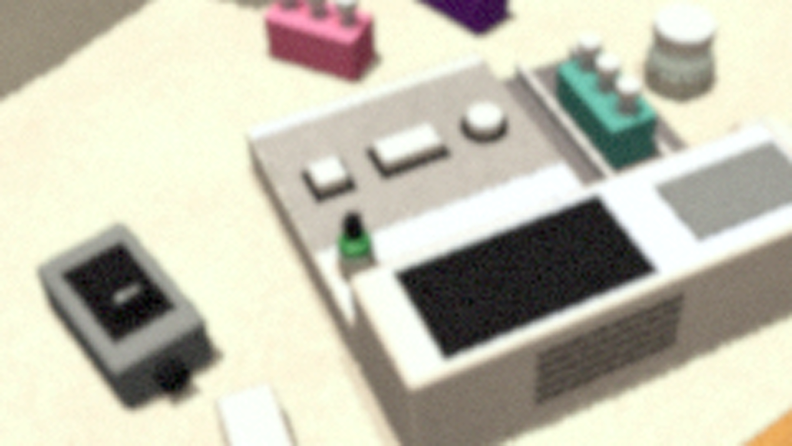

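The scene crop shows the power box with its dark rocker at about (115,290). A light mark sits towards the cord end at (127,295). The rack is confirmed teal, standing between the lane strips at (608,105). Reader yaw is about -10.3°, and the key spacing (60 mm) and rack length (80 mm) match the given sizes. I'll close the fingers, turn, and move towards the power box for a close look.

```bash
python3 -m jog '0 0 0 0 7;0 0 0 0 7;0 0 0 0 7;0 0 0 0 0;0 0 0 0 0' 20; python3 -m jog '0 0.03 -0.03 0 0;0 0.03 -0.03 0 0;0 0.03 -0.03 0 0;0 0.03 -0.03 0 0;0 0.03 -0.03 0 0;0 0.03 -0.03 0 0;0 0.03 -0.03 0 0;0 0.02 -0.03 0 0;0 0 -0.03 0 0;0 0 0 0 0'
python3 - <<'E'
from plant import robot
import cv2,numpy as np,pickle
s=robot.read_state();c=robot.read_camera("wrist");c["state"]=s;pickle.dump(c,open("pics/w1.pkl","wb"))
print(s["tool_pos"].round(4),s["orientation"].round(3),s["opening"],c["tool_from_camera"].round(3).tolist(),c["intrinsics"].round(1).tolist())
cv2.imwrite("pics/w1.png",cv2.convertScaleAbs(c["color"][:,:,::-1],alpha=1.4))
E
```

```text
t: 0.52
tool_pos: [0.2346, -0.552, 0.3023]
orientation: [-3.14, -0.061, 0.0]
force: [-0.1, 0.4, -0.3]
opening: 0.0645
gripper_force: 0.0
t: 1.35
tool_pos: [0.4524, -0.2735, 0.3024]
orientation: [-3.138, -0.07, 0.001]
force: [-0.1, 0.1, 0.2]
opening: 0.0007
gripper_force: 0.0
[ 0.4524 -0.2735  0.3024] [-3.138e+00 -7.000e-02  1.000e-03] 0.0007403705241488688 [[0.0, -0.954, -0.298, 0.083], [1.0, 0.0, 0.001, -0.001], [-0.001, -0.298, 0.954, -0.081], [0.0, 0.0, 0.0, 1.0]] [[287.4, 0.0, 318.9], [0.0, 287.4, 203.7], [0.0, 0.0, 1.0]]
```

View pics/w1.png

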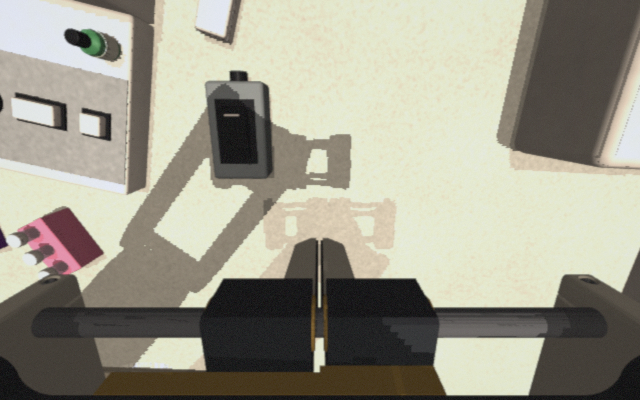

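The wrist view shows the power box at (238,130), with its cord at the top (238,75) and the rocker mark at (232,115). The closed fingertips are at (320,245). I need a closer view to tell which end is raised.

```bash
python3 -m jog '0 0 0 0.03 0;0 0 0 0.03 0;0 0 0 0.03 0;0 0 0 0 0;0 0 0 0 0'
python3 - <<'E'
from plant import robot
import cv2,numpy as np,pickle
s=robot.read_state();c=robot.read_camera("wrist");c["state"]=s;pickle.dump(c,open("pics/w2.pkl","wb"))
print(s["tool_pos"].round(4))
im=c["color"][20:200,100:310,::-1]
cv2.imwrite("pics/w2.png",cv2.convertScaleAbs(cv2.resize(im,None,fx=3.3,fy=3.3,interpolation=cv2.INTER_CUBIC),alpha=2.2))
E
```

```text
t: 1.82
tool_pos: [0.45, -0.2783, 0.2113]
orientation: [-3.139, -0.057, 0.005]
force: [0.1, -0.2, 0.6]
opening: 0.0006
gripper_force: 0.0
[ 0.45   -0.2783  0.2113]
```

View pics/w2.png

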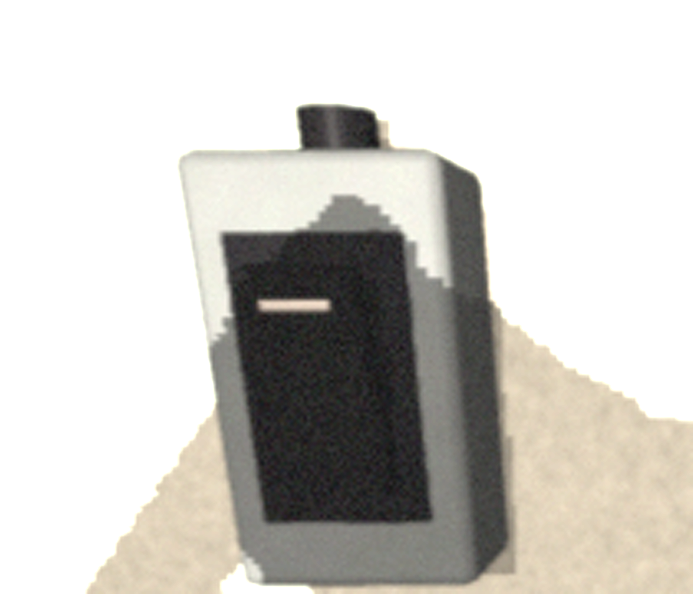

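The crop shows the cord end at the top (340,125) and the mark at (293,305). The dark-on-dark plate edges are faint, so I'll stretch the contrast on the same frame.

```bash
python3 - <<'E'
import cv2,numpy as np,pickle
c=pickle.load(open("pics/w2.pkl","rb"))
im=cv2.cvtColor(c["color"],cv2.COLOR_RGB2GRAY)[85:185,160:240]
im=cv2.resize(cv2.GaussianBlur(im,(0,0),0.7),None,fx=6,fy=6,interpolation=cv2.INTER_CUBIC).astype(float)
cv2.imwrite("pics/w2b.png",np.clip((im-5)*6,0,255).astype(np.uint8))
E
```

```text
(no output)
```

View pics/w2b.png

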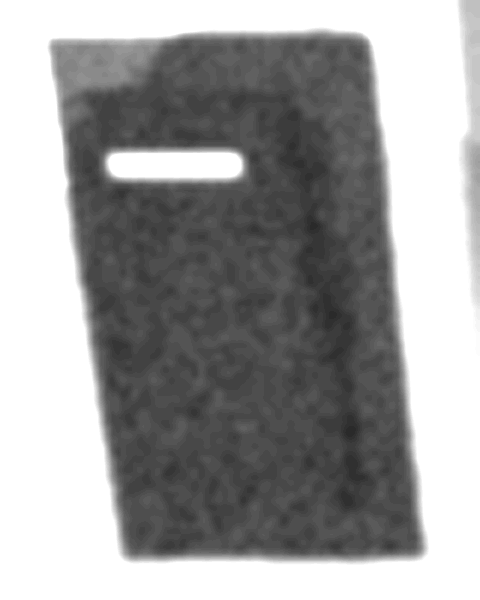

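The side of the plate shows as a dark wedge, about 45 px wide at the top (300,110) and narrowing to about 15 px at the bottom (355,500). So the marked cord end, towards world +x, is the raised one.

```bash
cat >>h.py <<'E'
from scipy.spatial.transform import Rotation as Ro
def wpose(c):
    T=np.eye(4);T[:3,:3]=Ro.from_rotvec(c["state"]["orientation"]).as_matrix();T[:3,3]=c["state"]["tool_pos"];return T@c["tool_from_camera"]
def todo(x,y):
    from plant import robot
    s=robot.read_state();R=Ro.from_rotvec(s["orientation"]).as_matrix()
    d=R.T@(np.array([x,y,s["tool_pos"][2]])-s["tool_pos"]);print("shift",d.round(4),"z",s["tool_pos"][2].round(4),"tool x yaw",np.degrees(np.arctan2(R[1,0],R[0,0])).round(2),"tip tilt",(R[:,2]*.084).round(4),"f",s["force"].round(1),"t",s["t"])
E
python3 - <<'E'
from h import *
c=pickle.load(open("pics/w2.pkl","rb"));P=wpose(c)
g=lambda u,v,z:ray(c,(160+(u+.5)/6-.5,85+(v+.5)/6-.5),z,P)
for k,a in dict(mark=(175,165,.060),bez_fl=(52,42,.047),bez_fr=(370,38,.047),bez_nr=(422,553,.047),bez_nl=(122,555,.047)).items():print(k,g(*a).round(4))
todo(.532,-.1755)
E
```

```text
mark [ 0.5304 -0.1739  0.06  ]
bez_fl [ 0.5453 -0.1535  0.047 ]
bez_fr [ 0.5473 -0.1958  0.047 ]
bez_nr [ 0.4776 -0.1988  0.047 ]
bez_nl [ 0.4757 -0.1552  0.047 ]
shift [ 0.0845 -0.1005 -0.    ] z 0.2135 tool x yaw 2.05 tip tilt [-0.     0.    -0.084] f [ 0.8 -0.3  0.7] t 1.8667
```

The two views agree on the box centre, so I'm moving above the raised end and down to just over it.

```bash
python3 -m jog '0 0.03 -0.035 0 0;0 0.03 -0.035 0 0;0 0.0245 -0.0305 0 0;0 0 0 0.02 0;0 0 0 0.02 0;0 0 0 0.02 0;0 0 0 0 0;0 0 0 0 0;0 0 0 0 0'; python3 -c "
from h import *
todo(.532,-.1755)"
```

```text
t: 2.62
tool_pos: [0.528, -0.1827, 0.1555]
orientation: [3.14, 0.055, 0.005]
force: [-0.2, -0.6, 0.5]
opening: 0.0003
gripper_force: 0.0
shift [ 0.0042 -0.007   0.    ] z 0.1555 tool x yaw 2.01 tip tilt [ 0.0003 -0.0001 -0.084 ] f [-0.2 -0.6  0.5] t 2.6167
```

```bash
python3 -m jog '0 0.004 -0.007 0 0;0 0 0 0.005 0;0 0 0 0.004 0;0 0 0 0.004 0;0 0 0 0 0;0 0 0 0 0'; python3 -m jog '0 0 0 0.003 0;0 0 0 0.003 0;0 0 0 0 0';python3 -m jog '0 0 0 0.002 0;0 0 0 0.001 0;0 0 0 0 0'
```

```text
t: 3.12
tool_pos: [0.531, -0.1747, 0.1401]
orientation: [3.141, 0.056, 0.002]
force: [2.6, 0.2, 2.3]
opening: 0.0007
gripper_force: 1.6
t: 3.37
tool_pos: [0.5315, -0.1748, 0.1384]
orientation: [3.14, 0.056, 0.003]
force: [-13.1, 7.1, 37.6]
opening: 0.0006
gripper_force: 17.7
t: 3.62
tool_pos: [0.5317, -0.1749, 0.138]
orientation: [3.14, 0.056, 0.003]
force: [-24.4, 11.7, 61.2]
opening: 0.0003
gripper_force: 27.7
```

The force rose steeply to 61 N with the tip near z = 54 mm. I'll back off and look at the rocker.

```bash
python3 -m jog '0 0 0 -0.01 0;0 0 0 -0.03 0;0 0 0 -0.03 0;0 -0.03 0.03 0 0;0 -0.03 0.03 0 0;0 -0.025 0.035 0 0;0 0 0 0 0;0 0 0 0 0;0 0 0 0 0'
python3 - <<'E'
from plant import robot
import cv2,numpy as np,pickle
s=robot.read_state();c=robot.read_camera("wrist");c["state"]=s;pickle.dump(c,open("pics/w3.pkl","wb"))
print(s["tool_pos"].round(4))
a=pickle.load(open("pics/w2.pkl","rb"))
def f(c):
    im=cv2.cvtColor(c["color"],cv2.COLOR_RGB2GRAY)[75:185,150:250]
    return np.clip((cv2.resize(cv2.GaussianBlur(im,(0,0),0.7),None,fx=5,fy=5,interpolation=cv2.INTER_CUBIC).astype(float)-5)*6,0,255).astype(np.uint8)
cv2.imwrite("pics/w3b.png",f(c))
E
```

```text
t: 4.37
tool_pos: [0.4502, -0.2701, 0.2002]
orientation: [-3.14, -0.053, 0.002]
force: [1.1, 1.1, 0.1]
opening: 0.0008
gripper_force: 0.0
[ 0.4502 -0.2701  0.2002]
```

View pics/w3b.png

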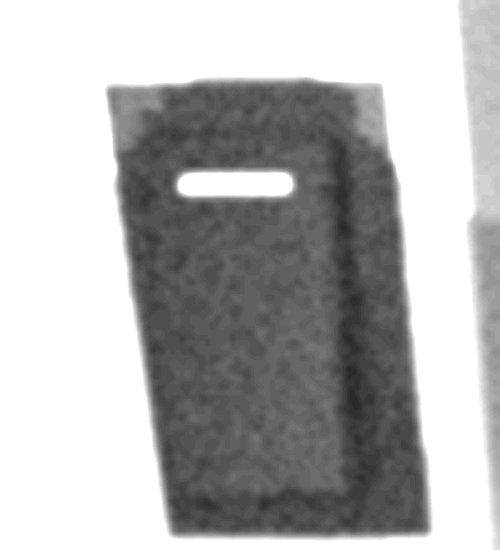

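The plate now leans the other way: the wedge is narrow at the top (340,150) and wide at the bottom (358,480). The stop height of 54.3 mm (pivot 53 + 3.5 mm plate − 12.5·sin 10°) matches the tip height of 54 mm, so the rocker is on. I'll check this from the mark's parallax, then turn so the fingers' closing line runs along the lane.

```bash
python3 - <<'E'
from h import *
a=pickle.load(open("pics/w2.pkl","rb"));b=pickle.load(open("pics/w3.pkl","rb"))
y0=ray(a,(189.2,112.4),.060,wpose(a))[1]
for z in(.060,.056,.053,.051):print(z,(ray(b,(196.6,111.4),z,wpose(b))[1]-y0)*1000)
E
python3 -m jog '0 0 0 0 -7;0 0 0 0 -7;0 0 0 0 -7;0 0 0 0 -7;0 0 0 0 -7;0 0 0 0 -7;0 0 0 0 -7;0 0 0 0 -7;0 0 0 0 -7;0 0 0 0 -7'
python3 -m jog '0 0 0 0 -7;0 0 0 0 0;0 0 0 0 0'; python3 -c "
from h import *
todo(.479,.2055)"
```

```text
0.06 -2.4455172509691145
0.056 -0.8218381609638725
0.053 0.39592115654002447
0.051 1.2077607015426595
t: 5.25
tool_pos: [0.4515, -0.2687, 0.2003]
orientation: [-2.533, -1.857, 0.0]
force: [0.5, 0.2, -0.0]
opening: 0.0007
gripper_force: 0.0
t: 5.5
tool_pos: [0.4513, -0.2691, 0.2004]
orientation: [-2.425, -1.996, 0.0]
force: [0.4, -0.2, -1.0]
opening: 0.0003
gripper_force: 0.0
shift [ 4.711e-01 -6.410e-02  3.000e-04] z 0.2004 tool x yaw 78.91 tip tilt [-0.     0.    -0.084] f [ 0.4 -0.2 -1. ] t 5.5
```

```bash
python3 -m jog '0 0.039 -0.006 0 -0.8;0 0.039 -0.006 0 0;0 0.039 -0.006 0 0;0 0.039 -0.006 0 0;0 0.039 -0.006 0 0;0 0.039 -0.006 0 0;0 0.039 -0.006 0 0;0 0.039 -0.006 0 0;0 0.039 -0.006 0 0;0 0.039 -0.006 0 0'
python3 -m jog '0 0.039 -0.006 0 0;0 0.035 0 0 0;0 0 0 0 0;0 0 0 0 0;0 0 0 0 0'
python3 - <<'E'
from h import *
from plant import robot
import cv2
todo(.479,.2055)
s=robot.read_state();c=robot.read_camera("wrist");c["state"]=s;pickle.dump(c,open("pics/w4.pkl","wb"))
cv2.imwrite("pics/w4.png",cv2.convertScaleAbs(c["color"][:,:,::-1],alpha=1.4))
E
```

```text
t: 6.33
tool_pos: [0.4606, 0.1268, 0.2009]
orientation: [2.414, 2.011, 0.001]
force: [1.3, -0.2, 0.5]
opening: 0.0008
gripper_force: 0.0
t: 6.75
tool_pos: [0.4679, 0.1984, 0.2004]
orientation: [-2.411, -2.014, 0.001]
force: [0.2, -1.0, 0.4]
opening: 0.0006
gripper_force: 0.0
shift [ 0.009   0.0097 -0.    ] z 0.2004 tool x yaw 79.76 tip tilt [-0.0001 -0.     -0.084 ] f [ 0.2 -1.   0.4] t 6.75
```

View pics/w4.png

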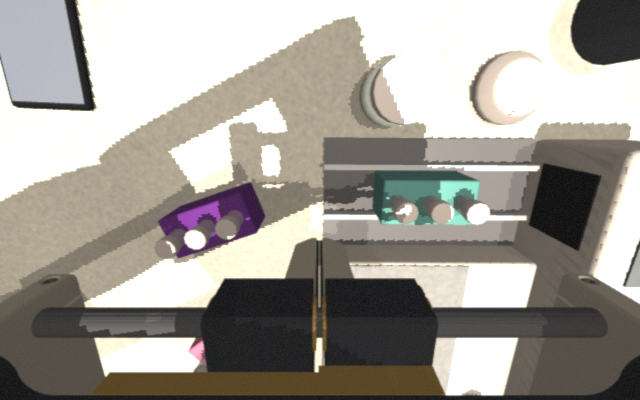

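The wrist view shows the lane strips running level at rows 168 and 217, so the yaw is aligned. The rack's near face is at column 377 and the fingertips are at (320,245). I'll cross-check the lane's centre line from this view.

```bash
python3 - <<'E'
from h import *
c=pickle.load(open("pics/w4.pkl","rb"));P=wpose(c);s=c["state"];R=Ro.from_rotvec(s["orientation"]).as_matrix()
for k,a in dict(s1=(330,168,.018),s1b=(530,167,.018),s2=(330,218,.018),s2b=(530,217,.018),rn=(376,172,.051),rn2=(376,205,.051),rf=(473,173,.051)).items():
    p=ray(c,a[:2],a[2],P);print(k,p[:2].round(4),"tool",(R.T@(p-s["tool_pos"]))[:2].round(4))
E
```

```text
s1 [0.484  0.2321] tool [0.0362 0.01  ]
s1b [0.6662 0.2003] tool [0.0372 0.1949]
s2 [0.4758 0.1835] tool [-0.0131  0.0106]
s2b [0.6681 0.15  ] tool [-0.012   0.2057]
rn [0.5201 0.2284] tool [0.0389 0.0462]
rn2 [0.5168 0.2004] tool [0.0107 0.0479]
rf [0.5978 0.2136] tool [0.0381 0.1252]
```

```bash
python3 -m jog '0 0.010 0.002 0.02 0;0 0 0 0.03 0;0 0 0 0.025 0;0 0 0 0.017 0;0 0 0 0 0;0 0 0 0 0;0 0 0 0 0'; python3 -m jog '0 0 0.01 0 0;0 0 0.005 0 0;0 0 0.004 0 0;0 0 0.003 0 0;0 0 0 0 0;0 0 0 0 0'
```

```text
t: 7.38
tool_pos: [0.4729, 0.2071, 0.1101]
orientation: [2.411, 2.013, 0.002]
force: [0.1, 0.9, 0.5]
opening: 0.0006
gripper_force: 0.0
t: 7.88
tool_pos: [0.4939, 0.2037, 0.1088]
orientation: [-2.41, -2.015, -0.0]
force: [0.5, -0.2, -0.1]
opening: 0.0004
gripper_force: 0.0
```

```bash
python3 -m jog '0 0 0.004 0 0;0 0 0.004 0 0;0 0 0.004 0 0;0 0 0.004 0 0;0 0 0.004 0 0;0 0 0.004 0 0;0 0 0.004 0 0;0 0 0.004 0 0'; python3 -m jog '0 0 0.004 0 0;0 0 0.004 0 0;0 0 0.004 0 0;0 0 0.004 0 0;0 0 0.004 0 0;0 0 0.004 0 0;0 0 0.004 0 0'
```

```text
t: 8.55
tool_pos: [0.5255, 0.198, 0.1087]
orientation: [-2.41, -2.016, 0.0]
force: [-1.9, -0.2, 0.9]
opening: 0.0004
gripper_force: 0.8
t: 9.13
tool_pos: [0.5531, 0.193, 0.1087]
orientation: [-2.41, -2.016, 0.0]
force: [-2.0, -0.7, 0.4]
opening: 0.0005
gripper_force: 0.7
```

```bash
python3 -m jog '0 0 0.003 0 0;0 0 0.003 0 0;0 0 0.002 0 0;0 0 0.002 0 0;0 0 0 0 0'; python3 -m jog '0 0 0.002 0 0;0 0 0.002 0 0;0 0 0 0 0'
```

```text
t: 9.55
tool_pos: [0.563, 0.1913, 0.1088]
orientation: [2.41, 2.015, 0.001]
force: [-0.2, -0.7, 0.5]
opening: 0.0002
gripper_force: 0.0
t: 9.8
tool_pos: [0.5668, 0.1906, 0.1088]
orientation: [2.41, 2.015, 0.0]
force: [0.6, 0.4, -0.2]
opening: 0.0005
gripper_force: 0.0
```

```bash
python3 -m jog '0 0 0.002 0 0;0 0 0.002 0 0'; python3 -m jog '0 0 0.002 0 0;0 0 0.001 0 0';python3 -m jog '0 0 0.001 0 0;0 0 0.001 0 0'
```

```text
t: 9.97
tool_pos: [0.5705, 0.1899, 0.1087]
orientation: [-2.41, -2.016, 0.0]
force: [-1.5, -0.1, -0.1]
opening: 0.0007
gripper_force: 0.6
t: 10.13
tool_pos: [0.5737, 0.1893, 0.1087]
orientation: [2.41, 2.016, 0.0]
force: [-0.4, 0.5, 0.3]
opening: 0.0003
gripper_force: 0.6
t: 10.3
tool_pos: [0.5754, 0.189, 0.1087]
orientation: [-2.41, -2.016, 0.0]
force: [-1.7, 0.2, 0.4]
opening: 0.0
gripper_force: 0.7
```

```bash
for i in 1; do python3 -m jog '0 0 0.001 0 0;0 0 0.001 0 0'; done; python3 -m jog '0 0 0.001 0 0;0 0 0.001 0 0'
```

```text
t: 10.47
tool_pos: [0.5766, 0.1889, 0.1087]
orientation: [-2.409, -2.015, 0.002]
force: [-11.2, 0.9, 7.8]
opening: 0.0006
gripper_force: 5.6
t: 10.63
tool_pos: [0.577, 0.1889, 0.1087]
orientation: [-2.406, -2.013, 0.007]
force: [-22.4, 2.7, 16.2]
opening: 0.0
gripper_force: 11.1
```

The force climbed hard at x = 0.577, against a predicted home position of 0.575, so the rack is against the head. I'll back straight off, lift, and check the rack's position from the top camera.

```bash
python3 -m jog '0 0 -0.005 0 0;0 0 -0.015 0 0;0 0 -0.02 0 0;0 0 0 -0.03 0;0 0 0 -0.035 0;0 -0.03 0 -0.02 0;0 -0.035 0.01 0 0;0 -0.03 0.01 0 0;0 0 0 0 0;0 0 0 0 0'
python3 - <<'E'
from h import *
from plant import robot
import cv2
todo(.5346,.0995)
c=robot.read_camera("top");c0=pickle.load(open("pics/top.pkl","rb"))
def cen(c):
    h=cv2.cvtColor(c["color"],cv2.COLOR_RGB2HSV);m=((h[...,0]>65)&(h[...,0]<95)&(h[...,1]>90)&(h[...,2]>40)).astype(np.uint8);m[:140]=0;m[:,:235]=0;m[240:]=0;m[:,300:]=0
    v,u=np.nonzero(m);return len(u),u.mean(),v.mean(),u.min(),v.min(),v.max()
for k in(c0,c):
    n=cen(k);print(n,ray(k,n[1:3],.051).round(4))
cv2.imwrite("pics/top2.png",c["color"][:,:,::-1])
E
```

```text
t: 11.47
tool_pos: [0.5433, 0.0969, 0.1941]
orientation: [2.412, 2.011, 0.001]
force: [-0.8, 0.2, -0.4]
opening: 0.0002
gripper_force: 0.0
shift [ 0.001 -0.009 -0.   ] z 0.1941 tool x yaw 79.64 tip tilt [ 0.0001  0.     -0.084 ] f [-0.8  0.2 -0.4] t 11.4667<stdin>:8: RuntimeWarning: Mean of empty slice.
  ret = ret.dtype.type(ret / rcount)
Traceback (most recent call last):
ValueError: zero-size array to reduction operation minimum which has no identity
```

```bash
python3 - <<'E'
from plant import robot
import cv2,numpy as np,pickle
s=robot.read_state();c=robot.read_camera("wrist");c["state"]=s;pickle.dump(c,open("pics/w5.pkl","wb"))
t=cv2.imread("pics/top2.png")if __import__("os").path.exists("pics/top2.png") else robot.read_camera("top")["color"][:,:,::-1]
sc=robot.read_camera("scene")["color"][:,:,::-1][140:300,180:460]
a=cv2.resize(c["color"][:,:,::-1],(560,350));
o=np.zeros((600,800,3),np.uint8);o[:350,:560]=a;o[350:598,:434]=cv2.resize(sc,(434,248),interpolation=cv2.INTER_CUBIC)
tt=cv2.resize(t[90:270,225:475],(345,248),interpolation=cv2.INTER_CUBIC);o[350:598,440:785]=tt
cv2.imwrite("pics/w5.png",cv2.convertScaleAbs(o,alpha=1.4))
E
```

```text
(no output)
```

View pics/w5.png

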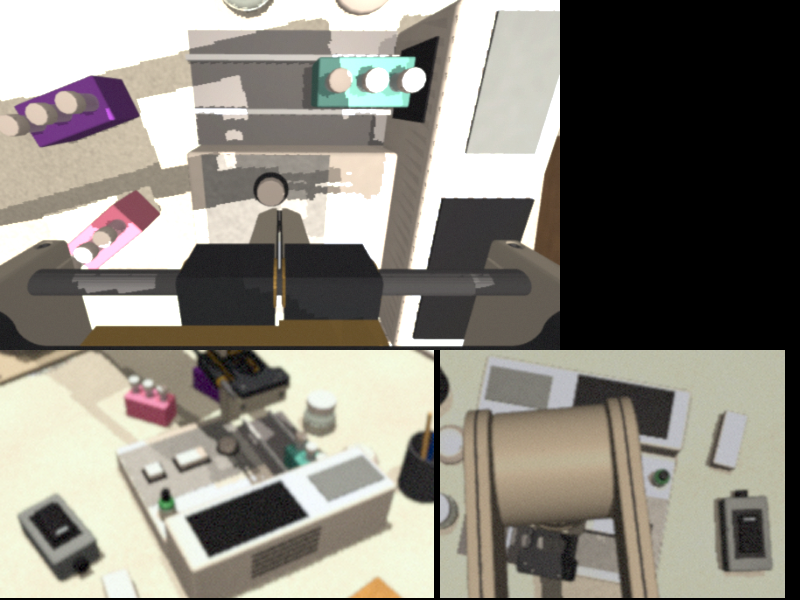

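The rack at (365,82) now stands against the head's dark window (410,80). The round key is at (271,190), just ahead of the fingertips. I'll check its position from this view.

```bash
python3 - <<'E'
from h import *
c=pickle.load(open("pics/w5.pkl","rb"));P=wpose(c)
print(ray(c,(271/.875,188/.875),.059,P).round(4), ray(c,(408/.875,66/.875),.051,P).round(4), ray(c,(316/.875,66/.875),.051,P).round(4))
todo(.5346,.0995)
E
```

```text
[0.5369 0.1064 0.059 ] [0.6666 0.1879 0.051 ] [0.5923 0.2013 0.051 ]
shift [-0.0013 -0.0079  0.    ] z 0.1934 tool x yaw 79.88 tip tilt [-0.     0.    -0.084] f [-0.4  0.3 -0.6] t 11.6667
```

```bash
python3 -m jog '0 0.001 -0.004 0.01 0;0 0 -0.004 0.015 0;0 0 0 0.01 0;0 0 0 0.006 0;0 0 0 0 0;0 0 0 0 0'; python3 -m jog '0 0 0 0.003 0;0 0 0 0.003 0;0 0 0 0 0'; python3 -m jog '0 0 0 0.003 0;0 0 0 0.002 0;0 0 0 0 0'
```

```text
t: 12.17
tool_pos: [0.5349, 0.101, 0.1522]
orientation: [-2.409, -2.016, 0.001]
force: [-0.4, 0.5, -0.6]
opening: 0.0004
gripper_force: 0.0
t: 12.42
tool_pos: [0.5352, 0.1007, 0.1466]
orientation: [2.41, 2.015, 0.0]
force: [0.3, 0.4, -0.8]
opening: 0.0003
gripper_force: 0.0
t: 12.67
tool_pos: [0.5353, 0.1007, 0.1417]
orientation: [2.41, 2.015, 0.001]
force: [0.1, 1.2, 0.7]
opening: 0.0003
gripper_force: 0.0
```

```bash
python3 -m jog '0 0 0 0.001 0;0 0 0 0.001 0;0 0 0 0 0'; python3 -m jog '0 0 0 0.001 0;0 0 0 0.001 0;0 0 0 0 0';python3 -m jog '0 0 0 0.001 0;0 0 0 0 0'
```

```text
t: 12.92
tool_pos: [0.5353, 0.1007, 0.1398]
orientation: [2.41, 2.015, 0.0]
force: [1.2, -0.2, 1.8]
opening: 0.0007
gripper_force: 0.6
t: 13.17
tool_pos: [0.5353, 0.1008, 0.1383]
orientation: [2.409, 2.015, 0.001]
force: [-1.8, 0.2, 5.7]
opening: 0.0002
gripper_force: 3.0
t: 13.33
tool_pos: [0.5354, 0.1008, 0.1381]
orientation: [2.409, 2.015, 0.0]
force: [-5.6, -1.0, 14.1]
opening: 0.0002
gripper_force: 6.9
```

```bash
python3 -m jog '0 0 0 0.001 0;0 0 0 0 0'; python3 -m jog '0 0 0 -0.01 0;0 0 0 -0.02 0;0 -0.02 0 0 0;0 -0.02 0 0 0;0 -0.02 0 0 0;0 0 0 0 0;0 0 0 0 0;0 0 0 0 0';python3 -c "
from h import *
todo(.5245,.042)"
```

```text
t: 13.5
tool_pos: [0.5355, 0.1008, 0.138]
orientation: [2.409, 2.015, 0.001]
force: [-10.3, -1.1, 21.4]
opening: 0.0003
gripper_force: 10.7
t: 14.17
tool_pos: [0.5244, 0.042, 0.1655]
orientation: [-2.41, -2.015, -0.0]
force: [-0.6, 0.2, 0.2]
opening: 0.0008
gripper_force: 0.0
shift [-0.      0.0001 -0.    ] z 0.1655 tool x yaw 79.79 tip tilt [-0.     0.    -0.084] f [-0.6  0.2  0.2] t 14.1667
```

```bash
python3 -m jog '0 0 0 0.01 0;0 0 0 0.007 0;0 0 0 0.004 0;0 0 0 0 0'; python3 -m jog '0 0 0 0.002 0;0 0 0 0.002 0;0 0 0 0 0'; python3 -m jog '0 0 0 0.001 0;0 0 0 0.001 0;0 0 0 0 0';python3 -m jog '0 0 0 0.001 0;0 0 0 0 0'
```

```text
t: 14.5
tool_pos: [0.5236, 0.0423, 0.1429]
orientation: [-2.408, -2.015, 0.003]
force: [-1.4, 0.6, 1.2]
opening: 0.0003
gripper_force: 0.7
t: 14.75
tool_pos: [0.5245, 0.042, 0.1406]
orientation: [-2.409, -2.015, -0.0]
force: [-1.9, 2.5, 2.6]
opening: 0.0004
gripper_force: 1.6
t: 15.0
tool_pos: [0.5246, 0.0418, 0.1389]
orientation: [-2.41, -2.016, -0.001]
force: [-2.0, 2.1, 4.2]
opening: 0.0003
gripper_force: 2.2
t: 15.17
tool_pos: [0.5247, 0.0418, 0.1384]
orientation: [2.41, 2.016, 0.001]
force: [-3.1, 2.6, 6.9]
opening: -0.0001
gripper_force: 3.5
```

```bash
python3 -m jog '0 0 0 0.001 0;0 0 0 0.0005 0;0 0 0 0 0'; python3 -m jog '0 0 0 -0.005 0;0 0 0 -0.01 0;0 0 0 -0.03 0;0 0 0 -0.03 0;0 0 0 -0.03 0;0 0 -0.03 0 0;0 0 -0.03 0 0;0 0 -0.03 0 0;0 0 0 0 0;0 0 0 0 0'
python3 - <<'E'
from h import *
from plant import robot
import cv2
# brightness/centroid of key tops, wrist view, as height check of round vs oblong vs square
s=robot.read_state();c=robot.read_camera("wrist");c["state"]=s;P=wpose(c);K=c["intrinsics"]
for n,x,y in(("round",.5355,.1015),("obl",.5245,.042),("sq",.5135,-.017)):
    p=np.linalg.inv(P)@[x,y,.059,1];u=K@p[:3]/p[2];u,v=u[:2].round().astype(int)
    print(n,u,v);
    if 20<u<620 and 20<v<380: 
        g=cv2.cvtColor(c["color"],cv2.COLOR_RGB2GRAY)[v-14:v+15,u-20:u+21];print(g[::2,::2])
E
```

```text
t: 15.42
tool_pos: [0.5248, 0.0418, 0.1381]
orientation: [2.41, 2.016, 0.001]
force: [-10.1, 2.0, 19.2]
opening: 0.0005
gripper_force: 9.7
t: 16.25
tool_pos: [0.4351, 0.0576, 0.2414]
orientation: [2.409, 2.016, 0.001]
force: [0.3, 0.5, 0.3]
opening: 0.0008
gripper_force: 0.0
round 420 141
[[ 85  74  39  25  27  29  56  81  94 101 108  88  43  29  41  98 150 149
  150 153 152]
 [ 71  31  22  26  37  68 109 125 126 126 127 125 119  88  39  50 130 149
  153 154 152]
 [ 52  26  27  43  87 118 127 127 127 128 125 126 126 124  88  40  82 151
  154 154 152]
 [ 28  29  27  69 117 128 127 126 126 127 126 124 125 124 118  67  50 134
  152 153 149]
 [ 27  27  51 102 127 127 126 127 126 126 126 125 125 124 124 112  45 122
  153 153 154]
 [ 24  31  75 122 126 127 126 126 125 123 125 124 124 123 159 149  48 106
  153 159 158]
 [ 26  34  82 124 126 124 127 125 126 125 124 122 124 123 165 184  60 104
  155 160 161]
 [ 24  35  89 124 126 124 125 124 125 125 125 124 123 123 167 186  62 122
  155 156 153]
 [ 24  41  91 123 125 125 126 124 125 125 124 123 123 122 166 148  50 130
  152 151 149]
 [ 24  32
[... 2520 characters left out ...]
4  49  81 184 190 194 192 192 192 193 192 193 187 111 151 151
  149 150 147]
 [140  44  32  52 104 185 192 191 193 192 192 191 192 193 186 127 151 148
  150 150 150]
 [135  42  34  43 119 187 193 193 191 192 193 192 192 193 183 126 151 152
  155 154 152]
 [143  55  46  45 128 190 192 192 192 193 192 191 192 192 164 129 152 151
  154 156 154]
 [148 144 144 144 147 163 166 166 166 164 163 164 164 164 152 148 151 149
  151 155 154]
 [153 150 152 153 149 153 158 158 152 150 151 153 152 155 154 150 148 148
  154 154 153]
 [155 154 153 156 156 159 161 155 148 148 149 150 149 152 153 151 151 154
  156 154 153]
 [153 155 155 158 156 156 156 154 150 147 147 149 148 148 155 151 150 154
  153 151 150]]
```

The frame agrees with the keys' final states: the round key's top sits about 2 px nearer the image centre, which is what 5 mm down should give. The oblong and square tops are where they should be when up. I'm handing in.

```bash
python3 -c "
from plant import robot
print(robot.close_job())"
```

```text
the job is handed in; nothing more can be done
None
```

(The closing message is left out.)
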